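# Seat a try square in the corner of a squareness jig and hold it there

## Robot

A 6-joint arm with a two-finger parallel gripper is mounted at the origin on a cart in front of the work surface, level with it; the furniture and walls round the work are solid. World frame = base frame: x ahead of the robot, y to its left, z up, the work surface at z = 0. Lengths are in m, angles in rad, forces in N, time in s.
With the tool pointing down it reaches from about 0.275 to 0.75 m from the base axis. Payload 10.2 kg.
Tool frame: the origin (TCP) lies midway between the tips of the shut fingers; the grasp point (between the pads) lies 19 mm behind it (tcp_to_grasp is the distance from the TCP to the grasp point, in m); x points along the fingers, z is the direction in which the jaws open and shut, and the axes are right-handed (so a half turn about x gives the same grasp; the last joint's range is limited). The gripper opens to 88 mm and grips with 3 to 60 N. Pads are 18 mm wide; open, the fingers measure 123 mm over their backs; the gripper's body (75 mm by 187 mm) begins 45 mm behind the grasp point.
Start: joints at [-1.379, 0.313, 1.498, -0, 1.331, -0.223], TCP at [0.212, -0.48, 0.239] pointing down, gripper open.
Joint ranges: [-2.94, 2.94], [-0.97, 2.17], [0.19, 2.56], [-1.23, 4.37], [0.02, 3.11], [-2.88, 2.88]. Speed limits (rad/s): [2.39, 2.39, 3.01, 3.14, 3.14, 3.14].

## Interface

Orientations are given as a unit quaternion [w, x, y, z].
In Python, from cell import * gives the robot as it stands.
- The arm moves only by the shell command python3 -m handwheel 'ROWS' [FORCE]. ROWS is JSON, a list of rows, each a list of 5 numbers: the finger opening in m, from 0 to 0.0881, then the shift along the world's x, y, z in m, then the turn about the world's z in rad. In form: [[jaw, x, y, z, twist], ...]. A call has 1 to 8 rows; each row is the pose to reach, as a shift and turn from the pose commanded when the call began; what a row does not reach only later rows make up. A row lasts 1/10 s, in which the tool goes at most 50 mm and 8.59 degrees, less where a joint would pass 70% of its speed; a pose out of reach is approached as far as the arm can. A call with a gripper value outside its range is refused whole. The fingers move at their own pace and stop on an object; FORCE is the grip in N (left out, the last holds). Time passes only in rows, so rows that repeat a pose let the fingers close. It gives the time, the measured TCP pose, the force and the opening at its end, in the units of the state.
- observe(): the state, without advancing time (a new reading comes with each control period).
- get_image(name): name is "side" or "top"; returns the picture (480x640x3 uint8, red, green, blue); there is no depth.
- get_calibration(name): a dict with "intrinsics" (3x3 intrinsics, pixels), "R" (3x3) and "t" (3): a world point X has camera coordinates R X + t. Camera axes: x right, y down, z forward; pixel columns grow to the right and rows downward; lengths in m; the calibration is good to about 2 mm. A picture is of the moment at which its call begins. get_calibration takes no time and is no camera call.
- finish_job(): hands the job in, once; it reports no verdict.
The state is a dict: "time": time; "joint_pos": joint angles; "qd": joint speeds; "effort": joint torques, N m; "eef_pos": TCP position; "ee_rot": TCP orientation; "contact_force": force on the tool from outside, world axes, zero at the start; "moment": the same for the moment, N m; "gripper_width": finger opening in m.
Only numpy, scipy, OpenCV 4.12 (cv2) and the standard library are available. Lean on these libraries where they do the work, as an engineer would, in place of code of your own. Each camera call takes 0.05 s, during which the arm holds its last target. There are 200 camera calls.

## Task

Press the red-ended sprung lever of the squareness jig all the way down until its detent keeps it down by itself, which sinks the brass keeper pin out of the corner. Then take the steel try square by its upright blade, stand its foot on the jig's ground seat, centred in front of the post, and press it into the corner until the foot lies flat on the seat and the blade lies flat against the post. Finish while still gripping the square and pressing it against both faces, and leave the small things along the back of the counter alone.

Things in the scene. Friction and masses are not known exactly. Their poses are not given: they have to be found in the camera images.
- corner_jig: Squareness jig, fixed to the counter: grey base plate 165 (x) x 160 (y) x 16 mm. Origin on the counter below the plate; z up, x points from the seat to the post (roughly away from the robot). The plate spans x -80 to +85 mm and y -60 to +100 mm; the lever is on its +y side.
- seat: Ground steel strip on the jig, 115 (x) x 44 (y) mm, its top 20 mm above the counter; spans x -75 to +40 mm, y -22 to +22 mm in the jig frame. Its origin and axes are the jig's.
- post: Upright ground steel post, 26 (x) x 36 (y) mm, at the +x end of the seat; its flat face looking to -x is at x = 40 mm in the jig frame and rises 60 mm above the seat. Its origin and axes are the jig's.
- corner (a point): The middle of the line where the seat's top meets the post's face: at (40, 0, 20) mm in the jig frame, same axes as the jig.
- lever (a joint): Angle of the sprung lever: 0 = up (its rest), 0.40 = fully down, at its stop. It resists with up to about 8 N at the red pad, then snaps over near 0.31 and stays at 0.40 when let go (about 5 N upward at the pad would free it); released earlier it springs back up.
- lever_pad (a point): Middle of the top of the lever's red pad, 34 (along the lever) x 32 mm. The pad sits on the robot's side of a pivot that lies at (25, 72, 50) mm in the jig frame; its centre is 78 mm from the pivot, so it starts 73 mm above the counter, and sinks about 30 mm to 40 mm above the counter when fully down. This point moves with the lever.
- keeper_pin (a joint): How far the brass keeper pin (8 mm thick) has sunk, m: 0 = it stands 14 mm above the seat, 14 mm in front of the post, and blocks the corner; 0.016 = it is below the seat's surface. It is linked to the lever (0.04 m per rad).
- try_square: Solid steel try square, L-shaped, 100 x 22 x 110 mm, about 0.3 kg, loose, standing upright on its foot. Origin: middle of the foot's underside; z up along the blade, x along the foot towards the blade. Foot: 100 (x) x 22 (y) x 24 mm high. Blade: 30 (x) x 12 mm thick (y), at x = 20 to 50 mm, rising to 110 mm; its outer edge is flush with the foot's +x end and this flat goes against the post.
- heel (a point): Outer bottom corner of the square: bottom end of its +x face, mid-thickness, at (50, 0, 0) mm in the square's frame. It belongs at point corner.
- blade_grip (a point): Good place to grip the square from above: middle of the blade (12 mm thick along the square's y), 90 mm above its foot, 20 mm below its top; at (35, 0, 90) mm in the square's frame. In the corner this is 30 mm higher than the post's top.
- oil_bottle: Bystander along the back of the counter, loose, not to be disturbed: small amber bottle with a black cap, 44x44x72 mm; origin at the middle of its underside.
- brass_box: Bystander along the back of the counter, loose, not to be disturbed: round pale brass box, 45x45x23 mm; origin at the middle of its underside.
- loupe: Bystander along the back of the counter, loose, not to be disturbed: black watchmaker's eyeglass, 30x30x31 mm; origin at the middle of its underside.
Mind the look-alikes: they are no part of the job. Several things look just like the try_square: the one meant starts farthest to the robot's right.

How it is judged:
By the outcome, as a careful person would: the job done as asked, in the order asked, and still so for the second after the job is handed in, while the arm keeps its last pose, push and grip.
It also fails if it takes over 51 s, if anything falls off the work surface, if the arm or the gripper's body presses on something with over 40 N, if the wrist force passes 120 N, or if a joint passes its speed limit or range.

## Working session

There is one attempt and no reset: what is moved stays moved. The work goes in short steps, Python scripts to look and compute and a shell command to move; the robot and the scene stay as the last step left them, time stands still between calls to the robot, and variables do not carry over. Pictures are saved under pics/ and viewed, about 8 in all and at most 12, crops included, and the job is handed in when it is done.

```bash
mkdir -p pics; ls
python3 - <<'E'
from cell import *
import cv2,numpy as np
for n in("top","side"):
    cv2.imwrite(f"pics/{n}0.png",get_image(n)[:,:,::-1]); c=get_calibration(n); print(n,c); print(-np.array(c["R"]).T@np.array(c["t"]))
print(observe())
E
```

```text
pics
top {'intrinsics': array([[433.62296098,   0.        , 319.09476519],
       [  0.        , 433.62296098, 242.95860392],
       [  0.        ,   0.        ,   1.        ]]), 'R': array([[ 0.00583711, -0.99992275, -0.0109736 ],
       [-0.9926328 , -0.00446578, -0.12107927],
       [ 0.12102091,  0.0115995 , -0.99258218]]), 't': array([0.42772847, 0.59027663, 1.15113109])}
[0.44412031 0.41697892 1.2187562 ]
side {'intrinsics': array([[614.51905563,   0.        , 323.49732268],
       [  0.        , 614.51905563, 242.91848835],
       [  0.        ,   0.        ,   1.        ]]), 'R': array([[ 0.99943859, -0.03032616, -0.01424179],
       [-0.02955143, -0.59763541, -0.80122321],
       [ 0.01578662,  0.80119426, -0.59819607]]), 't': array([-0.53238445,  0.33545137,  1.10660816])}
[ 0.52452903 -0.70227567  0.92315797]
{'time': 0.1, 'joint_pos': array([-1.37941154e+00,  3.13359834e-01,  1.49829497e+00, -9.31664779e-07,
        1.33102105e+00, -2.23378962e-01]), 'qd': array([-0.00272638, -0.00023319, -0.00264492, -0.00112764, -0.00035576,
        0.00064885]), 'effort': array([ 2.39473833e-03, -4.02809644e+01, -2.52648228e+01,  6.95095654e-02,
        3.41585954e-02, -6.05521291e-05]), 'eef_pos': array([ 0.21152032, -0.480282  ,  0.23826071]), 'ee_rot': array([ 0.59196925,  0.38661213,  0.59250258, -0.38606238]), 'contact_force': array([-0.16127742, -0.50159105,  0.02371844]), 'moment': array([-0.03827741, -0.02893066, -0.03670328]), 'gripper_width': 0.08818773002996139}
```

View pics/top0.png

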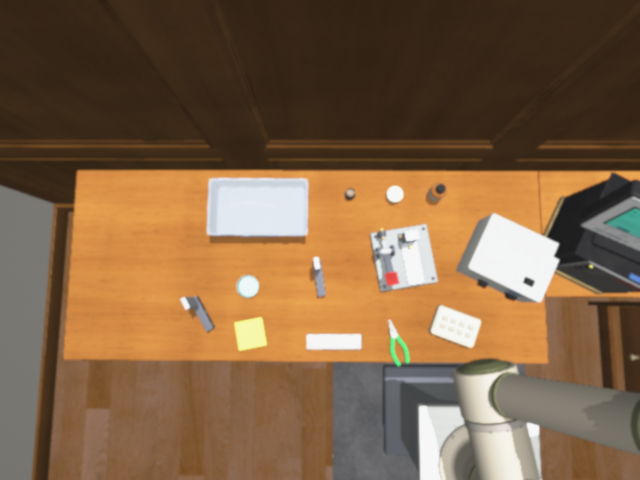

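View pics/side0.png

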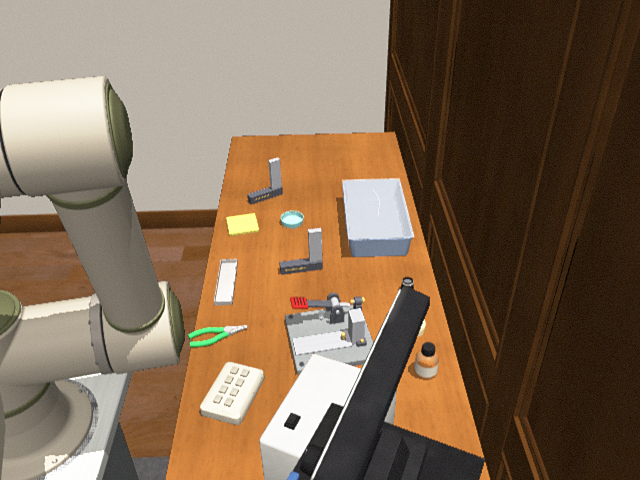

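Top view: the jig is at about (404,257) with its red pad at (391,279). Square candidates are at (318,278) and (200,310); the first is the rightmost, so it's the target. There is a white appliance to the right of the jig, and the side view agrees. I'll zoom in on both.

Run:
```python
import cv2,numpy as np
t=cv2.imread("pics/top0.png");s=cv2.imread("pics/side0.png")
a=cv2.resize(t[215:305,300:450],(800,480),interpolation=cv2.INTER_CUBIC)
cv2.imwrite("pics/c1.png",a)
b=cv2.resize(s[220:375,270:400],None,fx=3.8,fy=3.8,interpolation=cv2.INTER_CUBIC)
cv2.imwrite("pics/c2.png",b)
```

```text
(no output)
```

View pics/c1.png

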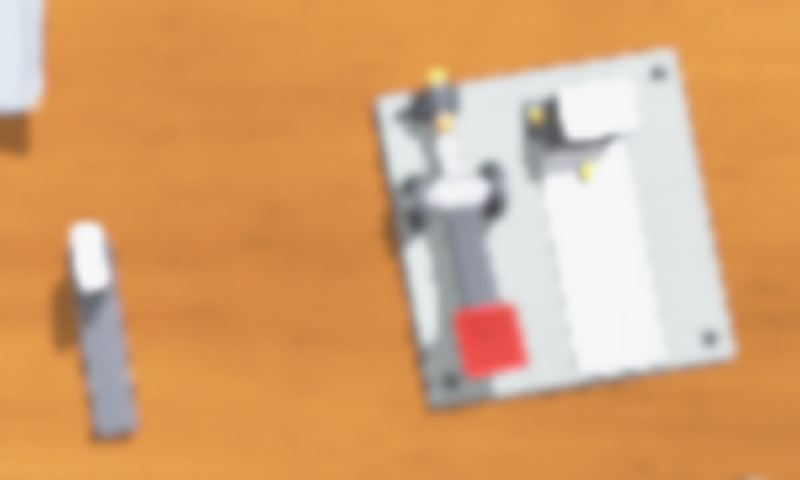

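View pics/c2.png

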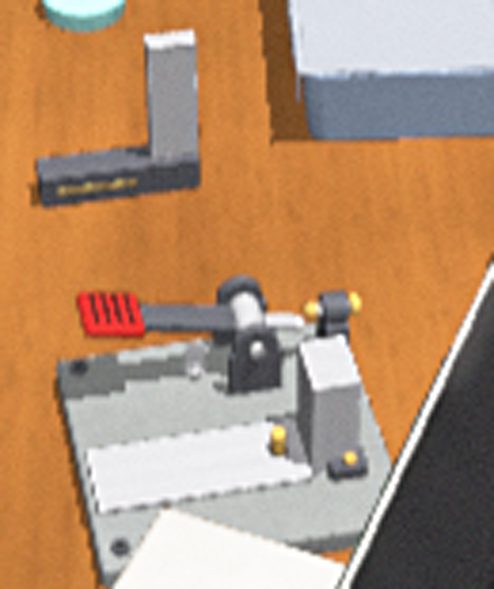

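The crops show the plate corners at (377,98), (672,50), (735,352) and (432,407) in c1. The blade top runs (70,222) to (110,292), and the foot's rear end is at (95,437)-(135,430). Next I'll cast rays.

```bash
cat > h.py <<'E'
from cell import *
import numpy as np
def ray(n,px,z):
    c=get_calibration(n);K,R,t=[np.array(c[k]) for k in("intrinsics","R","t")]
    o=-R.T@t; d=R.T@np.linalg.inv(K)@np.array([px[0],px[1],1.]); return o+d*(z-o[2])/d[2]
def proj(n,X):
    c=get_calibration(n);K,R,t=[np.array(c[k]) for k in("intrinsics","R","t")]
    p=K@(R@np.array(X)+t); return p[:2]/p[2]
E
python3 - <<'E'
from h import *
np.set_printoptions(precision=4,suppress=True)
c1=lambda p:(300+(p[0]+.5)/5.333-.5,215+(p[1]+.5)/5.333-.5)
c2=lambda p:(270+(p[0]+.5)/3.8-.5,220+(p[1]+.5)/3.8-.5)
T=lambda p,z:ray("top",c1(p),z); S=lambda p,z:ray("side",c2(p),z)
P=[T(p,.016) for p in((377,98),(672,50),(735,352),(432,407))]  # (+x+y),(+x-y),(-x-y),(-x+y)
for p in P: print("plate",p)
print("sizes",np.linalg.norm(P[0]-P[1]),np.linalg.norm(P[1]-P[2]),np.linalg.norm(P[2]-P[3]),np.linalg.norm(P[3]-P[0]))
loc=np.array([(.085,.1),(.085,-.06),(-.08,-.06),(-.08,.1)])
W=np.array(P)[:,:2]; lc=loc-loc.mean(0); wc=W-W.mean(0)
yaw=np.arctan2((lc[:,0]*wc[:,1]-lc[:,1]*wc[:,0]).sum(),(lc*wc).sum())
R=np.array([[np.cos(yaw),-np.sin(yaw)],[np.sin(yaw),np.cos(yaw)]]); o=W.mean(0)-R@loc.mean(0)
print("jig",o,"yaw",yaw, "corner",o+R@[.04,0])
a=np.arctan2(.023,.078); pad=o+R@[.025-.0745,.072]; print("pad model",pad,"ray",T((490,340),.073),S((112,313),.073))
print("seat front side view",S((90,452),.02),S((100,512),.02),"model",o+R@[-.075,.022],o+R@[-.075,-.022])
print("post top near face", T((560,85),.08),"model+x+y",o+R@[.066,.018],)
b=[T(p,.11) for p in((70,224),(103,222),(110,288),(80,292))]; B=np.mean(b,0); f=(T((95,437),.024)+T((135,430),.024))/2; h=(b[0]+b[1])/2
print("blade",*b,B,"foot rear",f,"len",np.linalg.norm((h-f)[:2]),"yaw",np.arctan2(*(h-f)[1::-1]))
print("blade side",S((146,40),.11),S((193,33),.11),"footside",S((36,160),.024),S((199,155),.024))
print("obj: bottle,box,loupe",[ray("top",p,z) for p,z in(((439,187),.072),((395,194),.023),((350,193),.031))])
E
```

```text
plate [0.6196 0.2879 0.016 ]
plate [0.6457 0.1329 0.016 ]
plate [0.4877 0.1042 0.016 ]
plate [0.4585 0.2609 0.016 ]
sizes 0.15719386676385783 0.1605982094240396 0.1594133819119891 0.1632817923311733
jig [0.5539 0.1764] yaw 0.17417560410086602 corner [0.5933 0.1833]
pad model [0.4927 0.2387] ray [0.4909 0.2394 0.073 ] [0.4909 0.2364 0.073 ]
seat front side view [0.4771 0.1852 0.02  ] [0.4827 0.1417 0.02  ] model [0.4762 0.185 ] [0.4838 0.1417]
post top near face [0.6171 0.2039 0.08  ] model+x+y [0.6158 0.2055]
blade [0.544  0.4461 0.11  ] [0.545  0.4302 0.11  ] [0.5133 0.4267 0.11  ] [0.5113 0.441  0.11  ] [0.5284 0.436  0.11  ] foot rear [0.444  0.4244 0.024 ] len 0.10141696298734817 yaw 0.13558408653454304
blade side [0.5123 0.4371 0.11  ] [0.5407 0.4429 0.11  ] footside [0.4416 0.4332 0.024 ] [0.5426 0.4333 0.024 ]
obj: bottle,box,loupe [array([0.7375, 0.1077, 0.072 ]), array([0.7295, 0.2183, 0.023 ]), array([0.7301, 0.3452, 0.031 ])]
```

Run:
```python
from h import *
from scipy.spatial.transform import Rotation as Ro
s=observe(); q=s["ee_rot"]; M=Ro.from_quat([*q[1:],q[0]]).as_matrix(); print(M.round(3)); 
a=np.arctan2(M[1,2],M[0,2]); 
for y in(.174,.137): print("twist to jaw axis",(y+np.pi/2-a+np.pi/2)%np.pi-np.pi/2)
# appliance height: near-left top corner top px (463,265) vs side (313,357)
for z in(.05,.08,.11,.14,.17,.2): print(z,ray("top",(460,266),z).round(3),ray("side",(313,357),z).round(3))
print([ray("top",p,.12).round(3) for p in((488,216),(557,240),(545,300),(460,266))])
```

```text
[[-0.     0.915  0.403]
 [ 0.001  0.403 -0.915]
 [-1.     0.    -0.001]]
twist to jaw axis -0.24076409308852487
twist to jaw axis -0.2777640930885248
0.05 [0.526 0.051 0.05 ] [0.517 0.105 0.05 ]
0.08 [0.524 0.061 0.08 ] [0.517 0.078 0.08 ]
0.11 [0.522 0.07  0.11 ] [0.517 0.05  0.11 ]
0.14 [0.52 0.08 0.14] [0.517 0.022 0.14 ]
0.17 [0.518 0.089 0.17 ] [ 0.518 -0.006  0.17 ]
0.2 [0.515 0.098 0.2  ] [ 0.518 -0.033  0.2  ]
[array([ 0.65 , -0.002,  0.12 ]), array([ 0.588, -0.174,  0.12 ]), array([ 0.437, -0.135,  0.12 ]), array([0.521, 0.073, 0.12 ])]
```

```bash
python3 -m handwheel '[[0.0,0,0,0.05,0],[0.0,0,0.05,0.1,0],[0.0,0.02,0.1,0.1,-0.1],[0.0,0.04,0.15,0.1,-0.24],[0.0,0.05,0.2,0.1,-0.24],[0.0,0.06,0.25,0.1,-0.24],[0.0,0.08,0.3,0.1,-0.24],[0.0,0.1,0.35,0.1,-0.24]]' 20
```

```text
time: 0.9
eef_pos: [0.3001, -0.1584, 0.3387]
ee_rot: [0.542, 0.455, 0.541, -0.455]
contact_force: [0.7, -0.9, -0.4]
gripper_width: 0.0264
```

```bash
python3 -m handwheel '[[0.0,0.01,0.05,0,0],[0.0,0.03,0.1,0,0],[0.0,0.05,0.15,0,0],[0.0,0.07,0.2,0,0],[0.0,0.1,0.24,0,0],[0.0,0.12,0.28,-0.02,0],[0.0,0.15,0.32,-0.05,0],[0.0,0.179,0.368,-0.08,0]]'
python3 -m handwheel '[[0.0,0,0,-0.04,0],[0.0,0,0,-0.08,0],[0.0,0,0,-0.12,0],[0.0,0,0,-0.15,0],[0.0,0,0,-0.16,0],[0.0,0,0,-0.16,0]]'
```

```text
time: 1.7
eef_pos: [0.4649, 0.1859, 0.2727]
ee_rot: [0.542, 0.454, 0.542, -0.454]
contact_force: [1.2, -1.2, 0.3]
gripper_width: 0.0006
time: 2.3
eef_pos: [0.464, 0.1839, 0.1133]
ee_rot: [0.541, 0.454, 0.542, -0.455]
contact_force: [-0.0, 0.3, 0.9]
gripper_width: 0.0002
```

Run:
```python
from h import *
import cv2
t=get_image("top")[:,:,::-1];s=get_image("side")[:,:,::-1]
a=cv2.resize(t[200:310,330:460],(560,474),interpolation=cv2.INTER_CUBIC)
b=cv2.resize(s[220:375,270:350],(245,474),interpolation=cv2.INTER_CUBIC)
cv2.imwrite("pics/p1.png",cv2.hconcat([a,b])[:,:800]); print(observe()["joint_pos"].round(3),observe()["eef_pos"])
```

```text
[0.142 0.396 1.732 0.    1.012 1.538] [0.46513312 0.18403917 0.1151988 ]
```

View pics/p1.png

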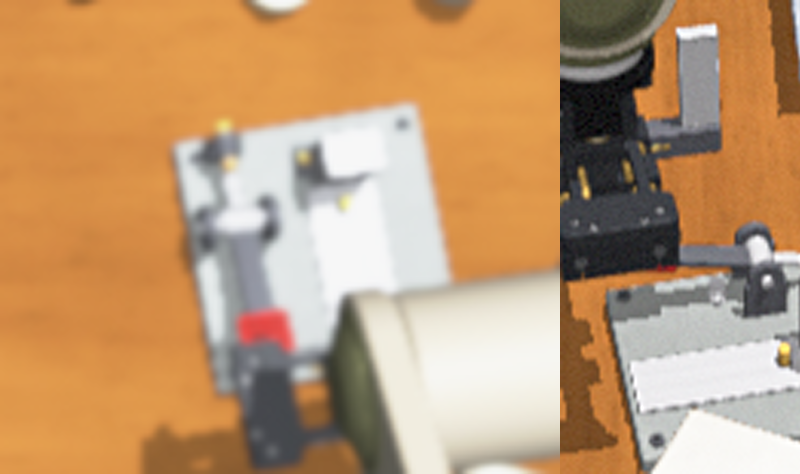

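The tool stopped short of the pad, above its robot side, because rows that couldn't be reached get clipped. I'll shift over the pad and press.

```bash
python3 -m handwheel '[[0.0,0.013,0.027,0,0],[0.0,0.026,0.054,0,0],[0.0,0.026,0.054,0,0],[0.0,0.026,0.054,-0.02,0],[0.0,0.026,0.054,-0.035,0],[0.0,0.026,0.054,-0.045,0],[0.0,0.026,0.054,-0.045,0]]'
```

```text
time: 3.1
eef_pos: [0.4903, 0.2376, 0.0688]
ee_rot: [0.542, 0.454, 0.542, -0.455]
contact_force: [-0.0, -1.0, 1.4]
gripper_width: 0.0004
```

```bash
python3 -m handwheel '[[0.0,0,0,-0.008,0],[0.0,0,0,-0.015,0],[0.0,0,0,-0.022,0],[0.0,0,0,-0.028,0],[0.0,0,0,-0.031,0],[0.0,0,0,-0.031,0]]'
```

```text
time: 3.7
eef_pos: [0.4911, 0.2381, 0.0414]
ee_rot: [0.543, 0.455, 0.541, -0.454]
contact_force: [-15.2, -5.2, 35.2]
gripper_width: 0.0004
```

```bash
python3 -m handwheel '[[0.0,0,0,0.0,0],[0.0,0,0,0.03,0],[0.0,0,0,0.08,0],[0.0,0,0.03,0.13,0],[0.0,0,0.08,0.15,0],[0.0,0,0.13,0.15,0],[0.06,0.01,0.18,0.15,0]]'
python3 - <<'E'
from h import *
import cv2
t=get_image("top")[:,:,::-1];s=get_image("side")[:,:,::-1]
a=cv2.resize(t[200:310,330:460],(400,338),interpolation=cv2.INTER_CUBIC)
b=cv2.resize(s[220:375,270:400],(400,477),interpolation=cv2.INTER_CUBIC)[:338] if 0 else cv2.resize(s[260:370,270:400],(400,338),interpolation=cv2.INTER_CUBIC)
cv2.imwrite("pics/p2.png",cv2.hconcat([a,b]))
E
```

```text
time: 4.4
eef_pos: [0.4985, 0.4096, 0.1898]
ee_rot: [0.542, 0.456, 0.541, -0.453]
contact_force: [0.9, -0.5, -0.3]
gripper_width: 0.0063
```

View pics/p2.png

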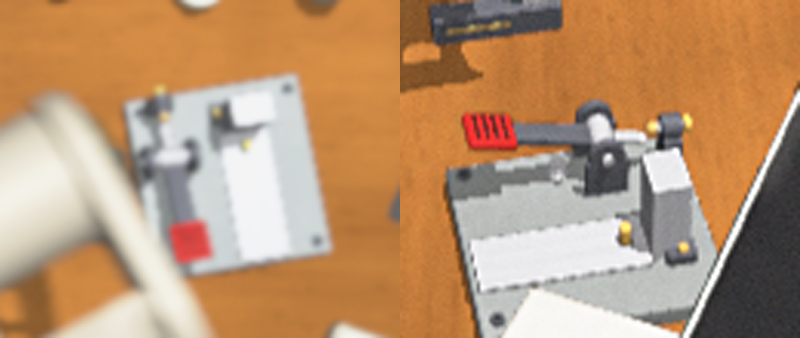

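The lever and pin are still up, so it didn't latch. I'll press again in smaller steps and watch the force.

```bash
python3 -m handwheel '[[0.0,-0.001,-0.05,0,0],[0.0,-0.003,-0.1,0,0],[0.0,-0.0055,-0.15,0,0],[0.0,-0.0085,-0.172,-0.03,0],[0.0,-0.0085,-0.172,-0.07,0],[0.0,-0.0085,-0.172,-0.11,0],[0.0,-0.0085,-0.172,-0.12,0],[0.0,-0.0085,-0.172,-0.12,0]]'
for i in 1 2 3 4 5; do python3 -c "from cell import *;print(observe()['contact_force'].round(1))"; [ $i = 1 ] && python3 -m handwheel '[[0.0,0,0,-0.008,0],[0.0,0,0,-0.008,0]]'; [ $i = 2 ] && python3 -m handwheel '[[0.0,0,0,-0.008,0],[0.0,0,0,-0.008,0]]';[ $i = 3 ] && python3 -m handwheel '[[0.0,0,0,-0.006,0],[0.0,0,0,-0.006,0]]'; [ $i = 4 ] && python3 -m handwheel '[[0.0,0,0,-0.004,0],[0.0,0,0,-0.004,0]]'; done
```

```text
time: 5.3
eef_pos: [0.4898, 0.2352, 0.0674]
ee_rot: [0.541, 0.454, 0.542, -0.455]
contact_force: [-0.1, -0.6, 0.2]
gripper_width: -0.0
[-0.1 -0.6  0.2]
time: 5.5
eef_pos: [0.4911, 0.2358, 0.061]
ee_rot: [0.542, 0.455, 0.541, -0.454]
contact_force: [0.5, -1.4, 4.0]
gripper_width: 0.001
[ 0.5 -1.4  4. ]
time: 5.7
eef_pos: [0.4904, 0.2357, 0.0523]
ee_rot: [0.542, 0.455, 0.542, -0.454]
contact_force: [0.2, 0.6, 0.4]
gripper_width: 0.0005
[0.2 0.6 0.4]
time: 5.9
eef_pos: [0.49, 0.2356, 0.0454]
ee_rot: [0.542, 0.454, 0.542, -0.455]
contact_force: [0.4, -0.1, -0.9]
gripper_width: 0.0007
[ 0.4 -0.1 -0.9]
time: 6.1
eef_pos: [0.4906, 0.2358, 0.0426]
ee_rot: [0.542, 0.455, 0.541, -0.454]
contact_force: [-3.7, -1.2, 10.7]
gripper_width: 0.0006
[-3.7 -1.2 10.7]
```

Run:
```python
from h import *
import cv2
t=get_image("top")[:,:,::-1];s=get_image("side")[:,:,::-1]
a=cv2.resize(t[215:300,350:450],(400,340),interpolation=cv2.INTER_CUBIC)
b=cv2.resize(s[275:360,270:370],(400,340),interpolation=cv2.INTER_CUBIC)
cv2.imwrite("pics/p3.png",cv2.hconcat([a,b]))
```

```text
(no output)
```

View pics/p3.png

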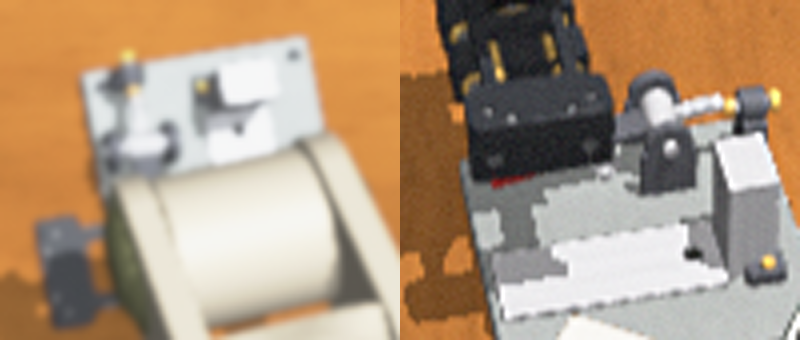

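The pin is now sunk (a dark hole at the corner) and the lever is down. I'll release slowly and check that it holds.

```bash
python3 -m handwheel '[[0.0,0,0,0.002,0],[0.0,0,0,0.005,0],[0.0,0,0,0.01,0],[0.0,0,0,0.02,0],[0.0,0,0,0.035,0],[0.0,0,0,0.06,0],[0.0,0,0,0.1,0],[0.0,0,0,0.15,0]]'
python3 -m handwheel '[[0.03,0.0,0.05,0.0,0],[0.05,0.01,0.1,0,0],[0.05,0.02,0.15,0,-0.04],[0.05,0.036,0.2,0,-0.04],[0.05,0.036,0.2,0,-0.04],[0.05,0.036,0.2,0,-0.04]]'
python3 - <<'E'
from h import *
import cv2
t=get_image("top")[:,:,::-1];s=get_image("side")[:,:,::-1]
a=cv2.resize(t[215:315,290:440],(510,340),interpolation=cv2.INTER_CUBIC)
b=cv2.resize(s[210:350,260:375],(279,340),interpolation=cv2.INTER_CUBIC)
cv2.imwrite("pics/p4.png",cv2.hconcat([a,b]))
E
```

```text
time: 7.0
eef_pos: [0.4892, 0.2353, 0.1927]
ee_rot: [0.541, 0.454, 0.542, -0.455]
contact_force: [1.4, 0.2, -0.6]
gripper_width: 0.0006
time: 7.6
eef_pos: [0.5258, 0.4361, 0.1912]
ee_rot: [0.533, 0.465, 0.533, -0.465]
contact_force: [0.5, -0.4, -0.3]
gripper_width: 0.0464
```

View pics/p4.png

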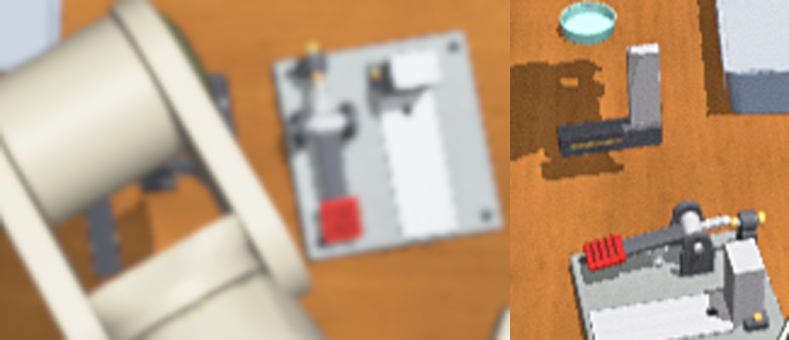

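The lever stays down by itself, with the red pad low at (605,250) on the right, and the pin is gone from the seat. Next I'll descend on the blade and grip it.

```bash
python3 -m handwheel '[[0.05,0.001,0,-0.04,0],[0.05,0.001,0,-0.08,0],[0.05,0.001,0,-0.11,0],[0.05,0.001,0,-0.12,0],[0.05,0.001,0,-0.12,0],[0.0,0.001,0,-0.12,0],[0.0,0.001,0,-0.12,0],[0.0,0.001,0,-0.12,0]]' 15
python3 -m handwheel '[[0.0,0,0,0,0],[0.0,0,0,0,0],[0.0,0,0,0,0]]' 45
```

```text
time: 8.5
eef_pos: [0.5276, 0.4358, 0.0733]
ee_rot: [0.533, 0.466, 0.532, -0.464]
contact_force: [0.1, 0.0, -0.6]
gripper_width: 0.0282
time: 8.8
eef_pos: [0.5272, 0.4357, 0.072]
ee_rot: [0.533, 0.465, 0.533, -0.465]
contact_force: [-0.2, -0.2, 1.1]
gripper_width: 0.0117
```

```bash
python3 -m handwheel '[[0.0,0,0,0.03,0],[0.0,0,0,0.07,0],[0.0,0,0,0.1,0.0],[0.0,0,-0.03,0.12,0.037],[0.0,0.005,-0.07,0.12,0.037],[0.0,0.01,-0.11,0.12,0.037],[0.0,0.015,-0.15,0.12,0.037],[0.0,0.018,-0.18,0.12,0.037]]'
python3 -m handwheel '[[0.0,0.002,-0.03,0,0],[0.0,0.0035,-0.06,0,0],[0.0,0.0035,-0.08,0,0],[0.0,0.0035,-0.08,-0.03,0],[0.0,0.0035,-0.08,-0.06,0],[0.0,0.0035,-0.08,-0.08,0],[0.0,0.0035,-0.08,-0.08,0],[0.0,0.0035,-0.08,-0.08,0]]'
python3 - <<'E'
from h import *
import cv2
t=get_image("top")[:,:,::-1];s=get_image("side")[:,:,::-1]
cv2.imwrite("pics/s5.png",s);cv2.imwrite("pics/t5.png",t)
a=cv2.resize(t[215:300,340:440],(350,298),interpolation=cv2.INTER_CUBIC)
b=cv2.resize(s[260:370,270:400],(700,592),interpolation=cv2.INTER_CUBIC)
cv2.imwrite("pics/p5.png",b)
o=observe();print(o["eef_pos"],o["contact_force"])
E
```

```text
time: 9.6
eef_pos: [0.545, 0.2533, 0.1913]
ee_rot: [0.541, 0.455, 0.541, -0.456]
contact_force: [0.3, -0.2, -2.0]
gripper_width: 0.0117
time: 10.4
eef_pos: [0.5488, 0.1756, 0.1122]
ee_rot: [0.541, 0.455, 0.541, -0.455]
contact_force: [-0.1, -1.0, -3.4]
gripper_width: 0.0114
[0.54928594 0.17567664 0.11309563] [-0.1842007   0.36389566 -1.38069849]
```

View pics/p5.png

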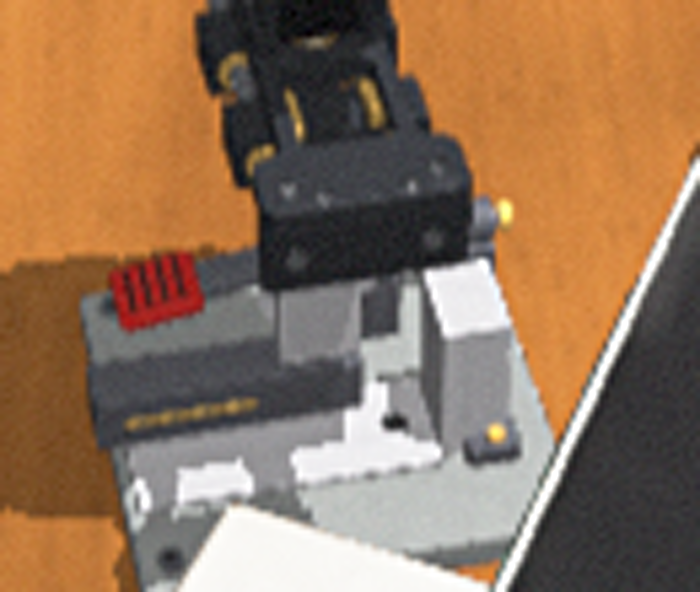

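The square hangs over the seat, clear of the post. The near foot face's bottom edge runs (103,447) to (360,403), so I'll check its lateral offset, yaw and tilt.

Run:
```python
from h import *
y=.174;R=np.array([[np.cos(y),-np.sin(y)],[np.sin(y),np.cos(y)]]);o=np.array([.5539,.1764])
k=700/130
def S(p,z): return (R.T@(ray("side",(270+(p[0]+.5)/k-.5,260+(p[1]+.5)/k-.5),z)[:2]-o)*1e3).round(1)
def mod(X):
    p=proj("side",[*(o+R@np.array(X[:2])),X[2]]); return ((p-[270,260]+.5)*k).round(0)
z=.041
print("rear/front bottom",S((103,447),z),S((360,403),z),"expect (-90,-11),(10,-11)")
print("predicted px", mod((-.09,-.011,z)),mod((.01,-.011,z)),"top edge",mod((-.09,-.011,z+.024)),mod((.01,-.011,z+.024)))
print("post face near bottom/top px pred",mod((.04,-.018,.02)),mod((.04,-.018,.08)),mod((.066,-.018,.08)),mod((.04,.018,.08)))
print("seat near front/back",mod((-.075,-.022,.02)),mod((.04,-.022,.02)), S((442,457),.02))
```

```text
rear/front bottom [-87.2  -7.5] [ 9.6 -6. ] expect (-90,-11),(10,-11)
predicted px [ 98. 456.] [364. 413.] top edge [ 94. 409.] [364. 366.]
post face near bottom/top px pred [447. 453.] [449. 337.] [519. 326.] [426. 271.]
seat near front/back [145. 511.] [450. 461.] [ 37.9 -19.7]
```

```bash
python3 -m handwheel '[[0.0,0,0,-0.01,0],[0.0,0,0,-0.018,0],[0.0,0,0,-0.018,0],[0.0,0,0,-0.018,0]]'
python3 - <<'E'
from h import *
import cv2
s=np.mean([get_image("side")[:,:,::-1].astype(float) for _ in range(4)],0).astype(np.uint8)
b=cv2.resize(s[295:365,275:375],(800,560),interpolation=cv2.INTER_CUBIC)
cv2.imwrite("pics/p6.png",b)
o=observe();print(o["eef_pos"],o["contact_force"])
E
```

```text
time: 10.9
eef_pos: [0.5485, 0.1755, 0.0935]
ee_rot: [0.541, 0.455, 0.541, -0.455]
contact_force: [0.6, 0.0, -2.5]
gripper_width: 0.0122
[0.54870363 0.17554655 0.09390929] [-0.07461023  0.68244174 -2.9688857 ]
```

View pics/p6.png

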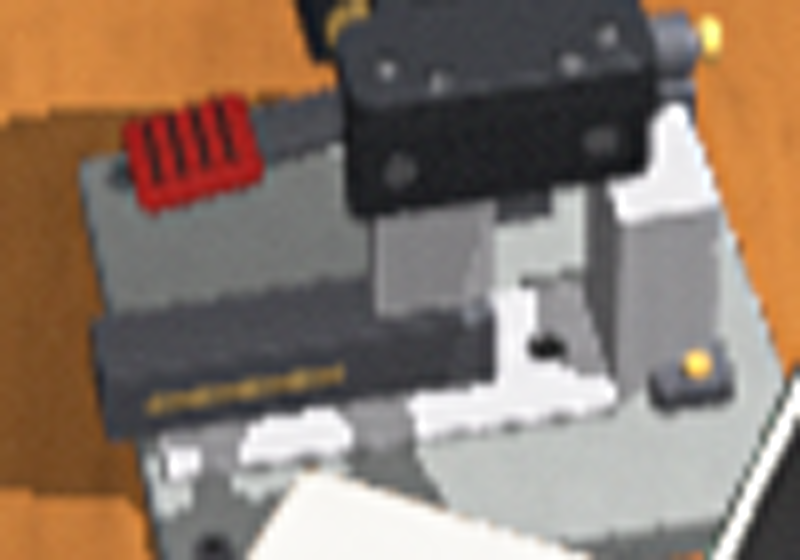

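Just above the seat: the near foot bottom edge runs (108,437) to (495,385), the seat near edge (415,440) to (610,408), and the pin hole is at (548,347).

Run:
```python
from h import *
y=.174;R=np.array([[np.cos(y),-np.sin(y)],[np.sin(y),np.cos(y)]]);o=np.array([.5539,.1764])
S=lambda p,z:(R.T@(ray("side",(275+(p[0]+.5)/8-.5,295+(p[1]+.5)/8-.5),z)[:2]-o)*1e3).round(1)
for n,p,z in(("foot rear",(108,437),.0225),("foot front",(495,385),.0225),("seat near",(415,440),.02),("seat near",(610,408),.02),("hole",(548,347),.02),("post near L bottom",(618,400),.02),("post top near L",(622,224),.08),("post top near R",(718,208),.08),("plate near edge R",(760,520),.016)): print(n,S(p,z))
```

```text
foot rear [-89.4  -7.1]
foot front [  8.5 -10.6]
seat near [-14.5 -22.3]
seat near [ 35.5 -22.2]
hole [25.1  1.8]
post near L bottom [ 38.1 -20. ]
post top near L [ 38.5 -18.9]
post top near R [ 62.8 -18.6]
plate near edge R [ 63.4 -63. ]
```

```bash
python3 -m handwheel '[[0.0,0.008,0,0,0],[0.0,0.016,0.001,0,0],[0.0,0.022,0.0025,0,0],[0.0,0.026,0.003,0,0],[0.0,0.026,0.003,0,0],[0.0,0.026,0.003,0,0]]' 60
python3 -m handwheel '[[0.0,0,0,-0.001,0],[0.0,0,0,-0.002,0],[0.0,0,0,-0.003,0],[0.0,0,0,-0.003,0]]'
```

```text
time: 11.7
eef_pos: [0.5745, 0.1786, 0.0936]
ee_rot: [0.541, 0.455, 0.541, -0.455]
contact_force: [0.3, 0.6, -2.7]
gripper_width: 0.0117
time: 12.1
eef_pos: [0.5748, 0.1787, 0.092]
ee_rot: [0.541, 0.456, 0.541, -0.455]
contact_force: [-3.2, -1.0, 7.2]
gripper_width: 0.0115
```

```bash
python3 -m handwheel '[[0.0,0.001,0.0002,0,0],[0.0,0.002,0.0004,0,0],[0.0,0.003,0.0005,0,0],[0.0,0.003,0.0005,0,0]]'
python3 -m handwheel '[[0.0,0.001,0.0002,0,0],[0.0,0.002,0.0004,0,0],[0.0,0.002,0.0004,0,0]]'
```

```text
time: 12.5
eef_pos: [0.5773, 0.1791, 0.092]
ee_rot: [0.541, 0.455, 0.541, -0.455]
contact_force: [-6.0, -0.3, 9.9]
gripper_width: 0.0116
time: 12.8
eef_pos: [0.5775, 0.1792, 0.092]
ee_rot: [0.54, 0.454, 0.542, -0.457]
contact_force: [-16.4, -3.9, 15.6]
gripper_width: 0.0115
```

```bash
python3 -m handwheel '[[0.0,0,0,-0.0005,0],[0.0,-0.0006,-0.0001,-0.001,0],[0.0,-0.0006,-0.0001,-0.001,0],[0.0,-0.0006,-0.0001,-0.001,0]]'
python3 - <<'E'
from h import *
import cv2
from scipy.spatial.transform import Rotation as Ro
s=np.mean([get_image("side")[:,:,::-1].astype(float) for _ in range(4)],0).astype(np.uint8)
b=cv2.resize(s[295:365,275:375],(800,560),interpolation=cv2.INTER_CUBIC)
cv2.imwrite("pics/p7.png",b)
o=observe();q=o["ee_rot"];M=Ro.from_quat([*q[1:],q[0]]).as_matrix();print(M.round(4),"yaw",np.arctan2(-M[0,2],M[1,2])%np.pi)
print(o["eef_pos"],o["contact_force"],o["moment"],o["gripper_width"])
E
```

```text
time: 13.2
eef_pos: [0.5775, 0.1792, 0.092]
ee_rot: [0.541, 0.454, 0.542, -0.456]
contact_force: [-16.7, -3.2, 21.7]
gripper_width: 0.0113
[[-3.300e-03  9.852e-01  1.715e-01]
 [-1.000e-03  1.715e-01 -9.852e-01]
 [-1.000e+00 -3.500e-03  4.000e-04]] yaw 0.1723568641769222
[0.57752083 0.17920575 0.09199247] [-16.17297417  -4.22348552  21.28500484] [-0.60146504  2.86311806 -0.04401637] 0.011422356974559443
```

View pics/p7.png

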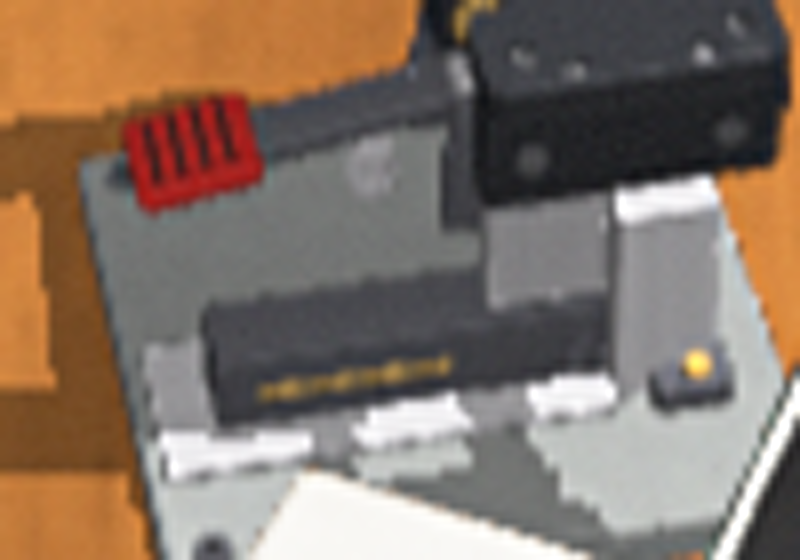

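The square sits in the corner: the foot's near bottom edge runs (218,424) to (612,374), the blade is against the post and the lever is down. I'll check the lateral centring and ease the forward push a little, because the tool is tilting by 0.2°.

```bash
python3 -m handwheel '[[0.0,-0.0004,-0.0001,-0.0005,0],[0.0,-0.0008,-0.0001,-0.0005,0],[0.0,-0.0008,-0.0001,-0.0005,0],[0.0,-0.0008,-0.0001,-0.0005,0],[0.0,-0.0008,-0.0001,-0.0005,0]]'
python3 - <<'E'
from h import *
from scipy.spatial.transform import Rotation as Ro
y=.174;R=np.array([[np.cos(y),-np.sin(y)],[np.sin(y),np.cos(y)]]);o=np.array([.5539,.1764])
S=lambda p,z:(R.T@(ray("side",(275+(p[0]+.5)/8-.5,295+(p[1]+.5)/8-.5),z)[:2]-o)*1e3).round(1)
for n,p in(("foot rear",(218,424)),("foot front",(612,374)),("seat corner near",(168,480)),("seat far rear",(147,348)),("seat near front",(615,405))): print(n,S(p,.02))
q=observe();w=q["ee_rot"];M=Ro.from_quat([*w[1:],w[0]]).as_matrix();print(M[:,0],q["eef_pos"],q["contact_force"],"grip in jig",R.T@(q["eef_pos"][:2]-o))
E
```

```text
time: 13.9
eef_pos: [0.5775, 0.1792, 0.092]
ee_rot: [0.541, 0.455, 0.541, -0.456]
contact_force: [-13.7, -4.2, 22.5]
gripper_width: 0.0112
foot rear [-61.6  -6.3]
foot front [ 38.7 -10.9]
seat corner near [-76.9 -22.2]
seat far rear [-74.6  23.5]
seat near front [ 36.9 -21.5]
[-1.01215805e-03 -6.25518325e-04 -9.99999292e-01] [0.57749503 0.17918264 0.0919807 ] [-13.66115912  -4.2163488   22.45451624] grip in jig [ 0.02372049 -0.00134423]
```

Run:
```python
from h import *
import cv2
y=.174;R=np.array([[np.cos(y),-np.sin(y)],[np.sin(y),np.cos(y)]]);o=np.array([.5539,.1764])
P=lambda X:proj("side",[*(o+R@np.array(X[:2])),X[2]])
def sl(a,b): a,b=P(a),P(b); return a.round(1),b.round(1),round((b-a)[1]/(b-a)[0],4)
print("pred near bottom",sl((-.06,-.011,.02),(.04,-.011,.02)));print("pred far top",sl((-.06,.011,.044),(.01,.011,.044)));print("pred seat near",sl((-.075,-.022,.02),(.04,-.022,.02)))
s=np.mean([get_image("side").astype(float) for _ in range(6)],0).mean(2); 
def edge(c0,c1,f,h,sign):  # subpixel edge near line f
    pts=[]
    for c in range(c0,c1):
        r0=int(round(f(c))); g=sign*np.diff(s[r0-h:r0+h+1,c]); i=int(g.argmax()); 
        if g[i]<12: continue
        lo=max(i-1,0); w=np.clip(g[lo:i+2],0,None); pts.append((c,r0-h+.5+(w*np.arange(lo,lo+len(w))).sum()/w.sum()))
    pts=np.float32(pts); v=cv2.fitLine(pts,cv2.DIST_HUBER,0,.01,.01).ravel(); m=v[1]/v[0]; r=pts[:,1]-(v[3]+m*(pts[:,0]-v[2])); return len(pts),"slope",m.round(4),"row at c=325",(v[3]+m*(325-v[2])).round(2),"rms",r.std().round(2)
f=lambda a,b:(lambda c:295+(a[1]+(b[1]-a[1])*((c-275)*8-a[0])/(b[0]-a[0]))/8)
print("near bottom",edge(304,351,f((218,424),(612,374)),3,+1))
print("far top",edge(303,333,f((205,305),(480,268)),3,-1))
print("seat near",edge(297,351,f((168,480),(615,405)),3,-1))
print("pred rows at 325:",[round(float(P(a)[1]+(325-P(a)[0])*k),2) for a,k in(((-.06,-.011,.02),sl((-.06,-.011,.02),(.04,-.011,.02))[2]),((-.06,.011,.044),sl((-.06,.011,.044),(.01,.011,.044))[2]),((-.075,-.022,.02),sl((-.075,-.022,.02),(.04,-.022,.02))[2]))])
```

```text
pred near bottom (array([303. , 349.1]), array([351.7, 341.2]), np.float64(-0.1618))
pred far top (array([300.6, 332.8]), array([334.8, 327.5]), np.float64(-0.1575))
pred seat near (array([296.5, 354.3]), array([353. , 345.1]), np.float64(-0.1628))
near bottom (47, 'slope', np.float32(-0.1725), 'row at c=325', np.float32(344.99), 'rms', np.float32(0.51))
far top (30, 'slope', np.float32(-0.1524), 'row at c=325', np.float32(329.03), 'rms', np.float32(0.21))
seat near (54, 'slope', np.float32(-0.1585), 'row at c=325', np.float32(349.26), 'rms', np.float32(0.35))
pred rows at 325: [345.55, 329.0, 349.68]
```

```bash
python3 -m handwheel '[[0.0,0,0,0,0],[0.0,0,0,0,0],[0.0,0,0,0,0],[0.0,0,0,0,0],[0.0,0,0,0,0]]'; python3 -c "from cell import *;print(finish_job())"
```

```text
time: 14.7
eef_pos: [0.5775, 0.1792, 0.092]
ee_rot: [0.541, 0.455, 0.541, -0.456]
contact_force: [-13.3, -2.6, 20.2]
gripper_width: 0.0111
the job is handed in; nothing more can be done
None
```

I pressed the lever down until it latched, seated the try square in the corner, and handed the job in at about 14.7 s. The arm is still gripping the square at 60 N.

- **Lever:** My first press sprang back up when I lifted away. I did not find out why. The second, slower press held: the pictures show the lever staying down by itself and the keeper pin gone from the seat.
- **Square:** I took the rightmost of the two squares I could see, gripped it by its blade, and pressed it down and forward into the corner.
- **Last checks:**
  - The push was steady at about 13 N against the post and 20 N onto the seat.
  - The tool stood within about 0.1° of vertical.
  - Edge-line fits matched the model's yaw and put the foot within about 1 mm of centre.
- **Disagreements:** Corner points I picked by hand suggested about 2.5° of yaw and a 2–3 mm offset, which the line fits did not support. The arm's own position reading put the grip 1.3 mm to the −y side of the jig's centre line.
- **Not checked:** I moved nothing near the small things at the back, but took no final picture of them.

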